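# Find the thread hand of the v-nailer's cap and hold it lifted off

### The arm

A 6-joint arm with a two-finger parallel gripper is mounted at the origin on the work surface. World frame = base frame: x ahead of the robot, y to its left, z up, the work surface at z = 0. Lengths are in m, angles in degrees, forces in N, time in s.
With the tool pointing down it reaches from about 0.25 to 0.725 m from the base axis. Payload 9.7 kg.
Tool frame: the origin (TCP) lies at the very end of the fingers, on their centre line; the grasp point (between the pads) lies 19 mm behind it; z points along the fingers, y is the line along which they close (so a half turn about z gives the same grasp; the last joint's range is limited). The gripper opens to 85 mm and grips with 20 to 120 N. Pads are 22 mm wide; open, the fingers measure 114 mm over their backs; the gripper's body (76 mm by 85 mm) begins 54 mm behind the grasp point. The pads swing forward as they close: fully open they stand 13 mm farther back than shut.
Start: joints at [-64.63, 4.979, 10.078, 95.1, 0, 90], TCP at [0.236, -0.497, 0.231] pointing down, gripper open.
Joint ranges: [-179.16, 179.16], [-48.56, 103.87], [-65.8, 70.77], [-126.05, 130.52], [-82.76, 87.17], [-180, 180]. Speed limits (degrees/s): [127.2, 127.2, 147.25, 180, 180, 180].

### API

Orientations are given as a 3x3 rotation matrix whose columns are the frame's x, y, z axes.
In Python, from bench import manip gives the robot as it stands. The module is installed in compiled form; this text tells all that it offers. Calls block until the motion is done:
- manip.movep(position, orientation): joint-space move of the TCP to a pose.
- manip.move_linear(position, vel=0.15, frame=None): straight line of the TCP; frame=None keeps the orientation; vel is the mean speed in m/s.
- manip.set_joints(angles): joint-space move.
- manip.set_gripper(opening): finger opening in m; the grip force is fixed at half the most; returns when the fingers have stopped.
- manip.sleep(seconds).
- manip.solve_ik(position, orientation): joint angles nearest the present ones, or None.
- manip.observe(): the state.
- manip.get_image(name): name is "scene" or "top" or "wrist"; returns (picture, depth): 400x640x3 uint8, red, green, blue; 400x640 float32, m along the optical axis (not along the pixel's ray), 0 where there is no reading.
- manip.calibration(name): a dict with "fovy" (degrees; the focal length in pixels is half the picture's height over the tangent of half this angle, whatever the lens; pixels are square), "cx", "cy" (the principal point, pixels), "origin" and "attitude" of the camera in the world. Camera axes: x right, y up, looking along -z (the intrinsics and any distortion apply to the point x, -y, -z); pixel columns grow to the right and rows downward; lengths in m; the calibration is good to about 2 mm. A picture is of the moment at which its call begins: read the wrist's pose just before it. calibration takes no time and is no camera call; for the wrist camera it gives the pose at the moment of the call.
A pose or a line that the arm cannot do raises manip.IKError and nothing moves.
- manip.finish_job(): hands the job in; it is judged then, once.
The state is a dict: "clock": time; "qpos": joint angles; "joint_vel": joint speeds; "joint_torque": joint torques, N m; "tcp_pos": TCP position; "tcp_rot": TCP orientation; "contact_force": force on the tool from outside, world axes, zero at the start; "torque": the same for the moment, N m; "opening": finger opening in m; "finger_force": force on a finger pad.
Only numpy, scipy, OpenCV 4.12 (cv2) and the standard library are available. Lean on these libraries where they do the work, as an engineer would, in place of code of your own. Each camera call takes 0.05 s, during which the arm holds its last target. There are 200 camera calls.

### The job

Take the cap off the v-nailer so that it can be loaded: nobody noted whether its short thread is right- or left-handed, so find out by trying its tab one way and, if need be, the other, turn it the way it gives until it stops again, and lift it straight off. Finish while still holding the cap in the gripper, level and still, with its rim at least 50 mm above the neck it came off. Leave the slide fence, moulding strip, cartridge and scribe where they are.

Things in the scene. Friction and masses are not known exactly. Their poses are not given: they have to be found in the camera images.
- cap_tab (a point): Centre of the upright grip tab (46 mm long along x, 12 thick along y, 46 high) on the flat top of the aluminium screw cap, a ribbed round cap 60 mm across, 27 mm high, about 150 g. On the cap's axis, 23 mm above its flat top, 23 mm below the tab's top edge; z up. Closed, it is about 113 mm above the bench and the tab lies along the nailer's x.
- cap_rim (a point): Centre of the cap's lower rim, 50 mm below cap_tab, same axes. Closed, it is 22 mm below the neck's top. From closed the cap gives only about 5 degrees the wrong way to a hard stop; the loosening way it turns easily, without rising, about 67 degrees to a second hard stop, and lifts straight off anywhere from 52 degrees to that stop.
- mouth (a point): Centre of the top of the nailer's fixed steel neck, on the cap's axis, 85 mm above the bench, hidden under the cap; axes as the nailer's. Its interrupted thread holds the cap down; whether it loosens clockwise or anticlockwise from above differs from start to start and cannot be seen from outside.
- nailer: Grey bench v-nailer, fixed to the bench. Origin at bench level under the cap's axis; x points away from its feed housing, z up. Base 210 x 130 x 50 mm, from x -145 to 65 mm; feed housing 72 mm long by 84 mm wide, centred at x -102 mm, its top 93 mm above the bench.
- fence_top (a point): Middle of the top edge of the aluminium slide fence (200 mm long, 75 mm high over the bench), which stands on a 700 mm track at the far side of the bench; leave alone.
- moulding_mid (a point): Centre of the loose beech moulding strip, 320 mm long (its y), 24 mm wide, 18 mm high, lying in front of the track; leave alone.
- cartridge_mid (a point): Centre of the loose black steel v-nail cartridge, a channel 110 mm long (its x), 26 mm wide, 23 mm high, lying beside the nailer; leave alone.
- scribe_mid (a point): Near the centre of the loose copper scribe, about 130 mm long (its x), 9 mm thick, lying beside the nailer; leave alone.
Mind the look-alikes: they are no part of the job. Of the things that look like the part that bears cap_tab, the middle-sized one is meant.

How it is judged:
By the outcome, as a careful person would: the job done as asked, in the order asked, and still so for the second after the job is handed in, while the arm keeps its last pose, push and grip.
It also fails if it takes over 45 s, if anything falls off the work surface, if the arm or the gripper's body presses on something with over 40 N, if the wrist force passes 120 N, or if a joint passes its speed limit or range.

## Working session

There is one attempt and no reset: what is moved stays moved. The work goes in short steps, each a Python script; the robot and the scene stay as the last script left them, time stands still between calls to the robot, and variables do not carry over. Pictures are saved under pics/ and viewed, at most 10 in all, crops included, and the job is handed in when it is done.

```bash
mkdir -p pics; cat > h.py <<'E'
import numpy as np, cv2
from bench import manip
def snap(n):
    c=manip.calibration(n); im,d=manip.get_image(n); np.savez('%s.npz'%n,im=im,d=d,**{k:np.array(v) for k,v in c.items() if not isinstance(v,str)}); return c,im,d
def pt(c,u,v,z):
    f=200/np.tan(np.radians(c['fovy'])/2); p=np.array([(u-c['cx'])/f,-(v-c['cy'])/f,-1.])
    return np.array(c['origin'])+np.array(c['attitude'])@(p*z)
E
python3 - <<'E'
from h import *
for n in ['scene','top']:
    c,im,d=snap(n); print(n,c,(d>0).mean()); cv2.imwrite('pics/%s.png'%n,im[:,:,::-1])
print(manip.observe())
E
```

```text
scene {'fovy': 57.59255563004342, 'cx': 325.80907468635826, 'cy': 199.34120745190805, 'origin': array([ 0.8703177 , -0.28437333,  0.58346733]), 'attitude': array([[ 0.75664082, -0.50834905,  0.41118842],
       [ 0.65380766,  0.59354899, -0.46929216],
       [-0.00549625,  0.62392374,  0.7814659 ]])} 0.99605859375
top {'fovy': 42.30525250678331, 'cx': 320.7742022801032, 'cy': 198.40692275531288, 'origin': array([0.46536554, 0.01021562, 0.95341563]), 'attitude': array([[-0.00674613,  0.9900522 , -0.14053869],
       [-0.9993797 , -0.01153304, -0.03327461],
       [-0.03456444,  0.14022704,  0.98951588]])} 0.99596484375
{'clock': 0.1, 'qpos': array([-6.46279214e+01,  5.00949489e+00,  1.00401174e+01,  9.51002054e+01,
       -1.50071021e-03,  9.00013436e+01]), 'joint_vel': array([ 0.08108409, -0.06136193,  0.09500789,  0.01465569,  0.04315904,
        0.00835311]), 'joint_torque': array([-8.27228359e-05, -5.21560800e+01,  4.65655375e+01,  1.60013797e-02,
        6.98884492e-06, -3.23067120e-06]), 'tcp_pos': array([ 0.23557894, -0.49677013,  0.23064919]), 'tcp_rot': array([[ 9.03554249e-01,  4.28473364e-01, -5.44052058e-04],
       [ 4.28473708e-01, -9.03553596e-01,  1.08608711e-03],
       [-2.62207950e-05, -1.21445063e-03, -9.99999262e-01]]), 'contact_force': array([1.56202592, 0.27184219, 0.29447376]), 'torque': array([-0.07202457, -0.01390425, -0.04203692]), 'finger_force': 0.0, 'opening': 0.085249735118933}
```

View pics/scene.png

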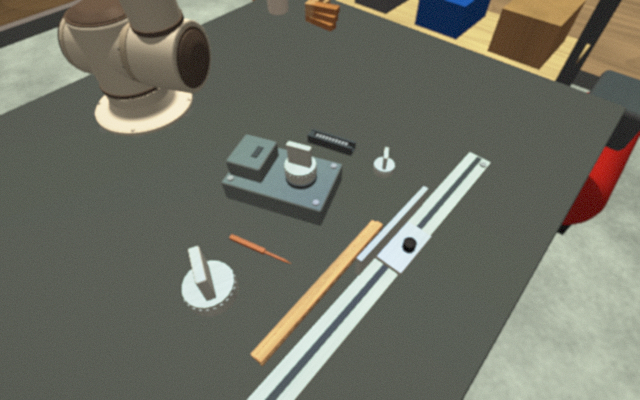

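View pics/top.png

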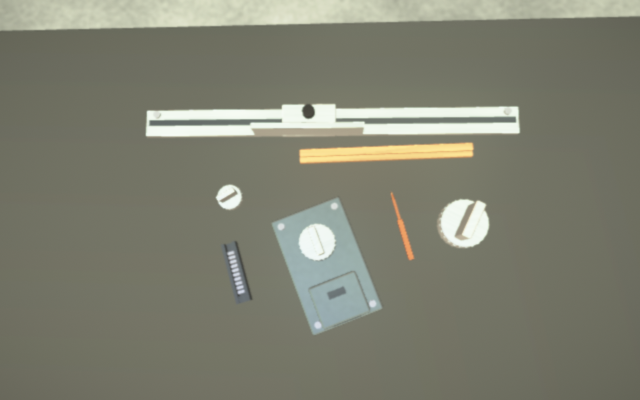

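Scene view: the wanted cap with its tab sits on the nailer at scene (300,165) / top (317,242). The other candidates are a large cap lying loose at scene (208,283) / top (464,223) and a small one at scene (384,162) / top (229,197). The middle-sized one is the one on the nailer. Next I measure it in both views.

```bash
cat > m.py <<'E'
from h import *
C={};R={}
for n,(u0,v0) in {'scene':(300,160),'top':(317,242)}.items():
    z=np.load(n+'.npz'); c={k:z[k] for k in ['fovy','cx','cy','origin','attitude']}; im,d=z['im'],z['d']
    v,u=np.mgrid[v0-32:v0+33,u0-32:u0+33]; u=u.ravel();v=v.ravel()
    f=200/np.tan(np.radians(c['fovy'])/2)
    dz=d[v,u]; P=c['origin']+(np.c_[(u-c['cx'])/f,-(v-c['cy'])/f,-np.ones(len(u))]*dz[:,None])@c['attitude'].T
    print(n,np.histogram(P[:,2],bins=np.arange(.03,.16,.01)))
    m=(P[:,2]>.125)&(P[:,2]<.145); Q=P[m]
    rc=cv2.minAreaRect((Q[:,:2]*1000).astype(np.float32)); print('tab top',m.sum(),Q.mean(0),Q.min(0),Q.max(0),rc)
    m2=(P[:,2]>.08)&(P[:,2]<.1); print('flat',m2.sum(),cv2.minEnclosingCircle((P[m2][:,:2]*1000).astype(np.float32)))
    C[n]=c; hi=(P[:,2]>.131); R[n]=(u[hi].mean(),v[hi].mean())
    a=im[v0-50:v0+50,u0-60:u0+60,::-1]; cv2.imwrite('pics/c_%s.png'%n,cv2.resize(a,None,fx=3,fy=3))
def ray(c,uv):
    a=pt(c,*uv,1.0)-c['origin']; return c['origin'],a/np.linalg.norm(a)
(o1,a),(o2,b)=ray(C['scene'],R['scene']),ray(C['top'],R['top'])
s=np.linalg.lstsq(np.c_[a,-b],o2-o1,rcond=None)[0]; print('tri',o1+a*s[0],o2+b*s[1])
cv2.imwrite('pics/cc.png',np.hstack([cv2.imread('pics/c_scene.png'),cv2.imread('pics/c_top.png')]))
E
python3 m.py
```

```text
scene (array([  6, 946, 523, 156, 153, 417, 171,  95,  94, 103, 156,   0]), array([0.03, 0.04, 0.05, 0.06, 0.07, 0.08, 0.09, 0.1 , 0.11, 0.12, 0.13,
       0.14, 0.15]))
tab top 210 [0.51819443 0.04331287 0.13272136] [0.49455242 0.03253002 0.12506123] [0.53922642 0.0570448  0.13725089] ((517.0765380859375, 44.318172454833984), (45.29158401489258, 13.430996894836426), 20.668771743774414)
flat 588 ((485.0623779296875, 50.41429138183594), 62.609066009521484)
top (array([   0, 2176,  848,   14,    8,  588,  215,    4,    3,    4,  218,
          0]), array([0.03, 0.04, 0.05, 0.06, 0.07, 0.08, 0.09, 0.1 , 0.11, 0.12, 0.13,
       0.14, 0.15]))
tab top 220 [0.51496255 0.04679751 0.13473532] [0.4931704  0.03480776 0.12668827] [0.53755434 0.0585351  0.1391098 ] ((515.2146606445312, 46.974327087402344), (45.45145797729492, 11.92586898803711), 19.894922256469727)
flat 803 ((499.09307861328125, 31.13614845275879), 53.25666809082031)
tri [0.51516372 0.04643251 0.12866142] [0.51545637 0.04679312 0.12869519]
```

View pics/cc.png

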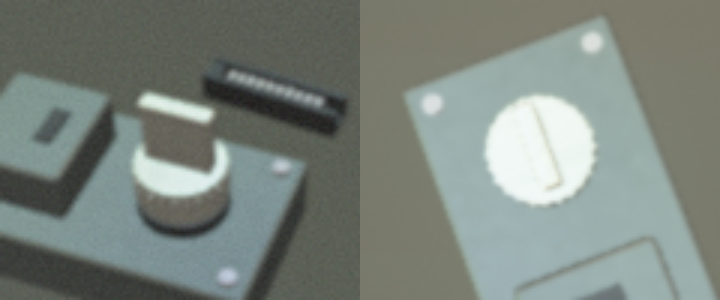

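The crop confirms the choice: a ribbed cap with its tab on the nailer's neck, centre at (0.515, 0.046). The tab top is 0.129–0.135 m up and the tab lies along about 20°, 45 x 12 mm, which agrees with the text. I move above it and take a closer look.

```bash
cat >> h.py <<'E'
def rot(yaw):
    a=np.radians(yaw); c,s=np.cos(a),np.sin(a); return np.array([[c,s,0],[s,-c,0],[0,0,-1.]])
def st(t=''):
    o=manip.observe(); print(t,'t%.2f'%o['clock'],'p',np.round(o['tcp_pos'],4),'yaw %.1f'%np.degrees(np.arctan2(o['tcp_rot'][1,0],o['tcp_rot'][0,0])),'F',np.round(o['contact_force'],1),'T',np.round(o['torque'],2),'op %.4f ff %.1f'%(o['opening'],o['finger_force']),'q6 %.1f'%o['qpos'][5]); return o
E
python3 - <<'E'
from h import *
manip.movep([0.515,0.0465,0.23],rot(20.3)); manip.sleep(.2)
st(); c,im,d=snap('wrist'); print(c); cv2.imwrite('pics/w1.png',im[:,:,::-1])
v,u=np.mgrid[0:400,0:640]; u=u.ravel();v=v.ravel();f=200/np.tan(np.radians(c['fovy'])/2)
P=c['origin']+(np.c_[(u-c['cx'])/f,-(v-c['cy'])/f,-np.ones(len(u))]*d.ravel()[:,None])@c['attitude'].T
near=(np.hypot(P[:,0]-.515,P[:,1]-.0465)<.045)&(d.ravel()>0)
for lo,hi in [(.125,.145),(.082,.098)]:
    Q=P[near&(P[:,2]>lo)&(P[:,2]<hi)]; 
    if len(Q)>20: print(len(Q),np.median(Q,0),cv2.minAreaRect((Q[:,:2]*1000).astype(np.float32)),cv2.minEnclosingCircle((Q[:,:2]*1000).astype(np.float32)))
E
```

```text
t2.48 p [0.5151 0.0459 0.23  ] yaw 20.2 F [ 1.3 -0.3 -0.2] T [ 0.03  0.01 -0.  ] op 0.0854 ff 0.0 q6 164.9
{'fovy': 68.56300593607224, 'cx': 318.62550961531446, 'cy': 199.41178191690528, 'origin': array([0.58680955, 0.07246109, 0.37198505]), 'attitude': array([[ 3.46534843e-01,  8.95465157e-01,  2.79384601e-01],
       [-9.38037048e-01,  3.30907624e-01,  1.02891404e-01],
       [-3.14826977e-04, -2.97728563e-01,  9.54650514e-01]])}
761 [0.51845849 0.04802461 0.13518211] ((516.5734252929688, 47.22969055175781), (45.62765121459961, 11.881637573242188), 19.901321411132812) ((516.4297485351562, 47.62641906738281), 23.034557342529297)
2091 [0.51968253 0.05075671 0.08931923] ((517.6068115234375, 47.61421585083008), (58.876827239990234, 61.01860809326172), 19.991539001464844) ((516.4476928710938, 47.297481536865234), 30.70707130432129)
```

View pics/w1.png

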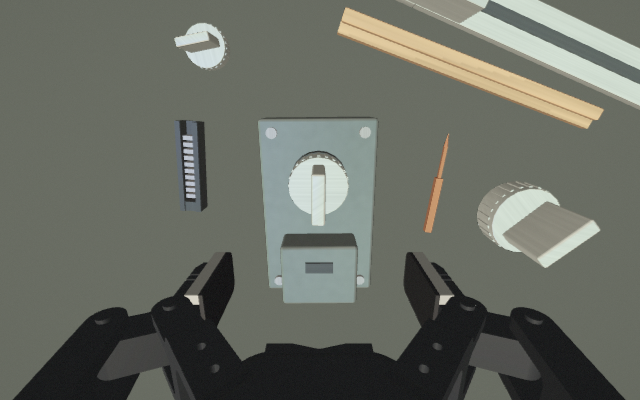

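Wrist view: the nailer cap sits at (318,185) with its tab upright at (318,195), midway between the fingers. The small cap is at (205,45) and the large one at (535,220). The wrist measurement gives the axis at (0.5163, 0.0473), yaw 19.9°, tab top at 0.135 and flat top at 0.089. I turn half round so that joint 6 has room both ways, then descend and grip.

```bash
python3 - <<'E'
from h import *
p=[.5163,.0475]
manip.movep(p+[.2],rot(199.9)); st('above')
manip.move_linear(p+[.101],vel=.1); st('down')
manip.set_gripper(0.0); manip.sleep(.2); st('grip')
E
```

```text
above t5.17 p [0.5163 0.0475 0.2   ] yaw -160.1 F [ 0.1  0.9 -0.9] T [ 0.03 -0.01 -0.03] op 0.0854 ff 0.0 q6 -14.6
down t6.32 p [0.5167 0.0475 0.1017] yaw -160.1 F [-0.3  0.1  0. ] T [ 0.04  0.04 -0.01] op 0.0852 ff 0.0 q6 -14.6
grip t7.18 p [0.5163 0.0475 0.1011] yaw -160.1 F [ 0.3 -0.4  2.1] T [0.09 0.04 0.01] op 0.0113 ff 58.5 q6 -14.6
```

```bash
cat >> h.py <<'E'
p0=[.5163,.0475,.101]
def turn(a0,a1,step,lim=1.0):
    s=np.sign(a1-a0)
    for a in np.append(np.arange(a0+s*step,a1,s*step),a1):
        manip.movep(p0,rot(199.9+a)); manip.sleep(.05); o=st('%+.1f'%a)
        if abs(o['torque'][2])>lim or np.linalg.norm(o['contact_force'])>40: print('stop'); return a
    return a
E
python3 - <<'E'
from h import *
turn(0,9,1.5,.8)
E
```

```text
+1.5 t7.48 p [0.5164 0.0475 0.1011] yaw -158.6 F [-0.4  0.4  2.5] T [ 0.15 -0.04  0.01] op 0.0115 ff 58.6 q6 -16.1
+3.0 t7.78 p [0.5164 0.0475 0.1011] yaw -157.1 F [1.1 0.2 2.6] T [ 0.13 -0.01 -0.  ] op 0.0112 ff 58.7 q6 -17.6
+4.5 t8.08 p [0.5164 0.0474 0.1011] yaw -155.7 F [ 0.8 -0.2  2.5] T [-0.14 -0.24 -0.05] op 0.0113 ff 58.9 q6 -19.1
+6.0 t8.38 p [0.5165 0.0473 0.1011] yaw -154.2 F [ 2.3 -2.3  2.7] T [-0.32 -0.4  -0.37] op 0.0113 ff 58.9 q6 -20.6
+7.5 t8.68 p [0.5165 0.0474 0.1011] yaw -152.7 F [ 2.9 -1.8  2.7] T [-0.46 -0.52 -0.83] op 0.0113 ff 60.3 q6 -22.1
stop
```

The tab meets a hard stop at about +5° (torque rising to 0.8 N m), so anticlockwise is the wrong way. I go clockwise.

```bash
python3 - <<'E'
from h import *
a=turn(7.5,-9,5.5,.8)
if a==-9:
    a=turn(-9,-57,12,.8)
    if a==-57: turn(-57,-76,2,.6)
E
```

```text
+2.0 t8.98 p [0.5162 0.0477 0.1011] yaw -157.9 F [ 0.2 -0.7  5.4] T [-0.09  0.05 -0.03] op 0.0112 ff 59.2 q6 -16.8
-3.5 t9.28 p [0.5163 0.0476 0.1011] yaw -163.3 F [ 0.9 -0.3  5.5] T [ 0.02  0.01 -0.03] op 0.0115 ff 59.3 q6 -11.4
-9.0 t9.58 p [0.5163 0.0476 0.1011] yaw -168.9 F [-0.  -0.3  5. ] T [-0.01 -0.01 -0.05] op 0.0113 ff 59.3 q6 -5.9
-21.0 t9.95 p [0.5164 0.0475 0.1011] yaw 179.2 F [-0.4 -1.1  4.4] T [-0.13 -0.09 -0.1 ] op 0.0114 ff 59.3 q6 6.1
-33.0 t10.32 p [0.5164 0.0474 0.1011] yaw 167.1 F [ 0.9 -1.3  4.6] T [-0.37 -0.08 -0.05] op 0.0114 ff 59.3 q6 18.1
-45.0 t10.68 p [0.5164 0.0474 0.1011] yaw 155.1 F [ 0.  -2.8  5.4] T [-0.38 -0.13 -0.01] op 0.0109 ff 59.3 q6 30.1
-57.0 t11.05 p [0.5164 0.0473 0.1011] yaw 143.2 F [ 2.  -2.7  4.6] T [-0.55 -0.16 -0.03] op 0.0112 ff 59.3 q6 42.1
-59.0 t11.35 p [0.5164 0.0473 0.1011] yaw 141.2 F [ 0.8 -2.5  6.2] T [-0.51 -0.12 -0.03] op 0.0111 ff 59.3 q6 44.1
-61.0 t11.65 p [0.5163 0.0473 0.1011] yaw 139.2 F [ 0.6 -3.3  5.3] T [-0.57 -0.11 -0.07] op 0.0109 ff 59.3 q6 46.1
-63.0 t11.95 p [0.5163 0.0473 0.1011] yaw 137.2 F [ 0.3 -2.   6.2] T [-0.56 -0.01 -0.09] op 0.0115 ff 59.4 q6 48.1
-65.0 t12.25 p [0.5163 0.0472 0.1011] yaw 135.2 F [-0.4 -2.7  5.6] T [-0.64 -0.04 -0.09] op 0.0113 ff 59.4 q6 50.1
-67.0 t12.55 p [0.5162 0.0472 0.1011] yaw 133.2 F [-0.8 -2.3  6.1] T [-0.68  0.13  0.14] op 0.0109 ff 59.4 q6 52.1
-69.0 t12.85 p [0.5162 0.0472 0.1011] yaw 131.2 F [-0.4 -5.2  7. ] T [-0.83  0.16  0.78] op 0.0116 ff 60.5 q6 54.0
stop
```

It turned freely to a second stop at about -67°. I ease back 3° and lift slowly, watching the force.

```bash
python3 - <<'E'
from h import *
manip.movep(p0,rot(199.9-66)); st('eased')
for dz in [.003,.006,.012,.024,.06,.09]:
    manip.move_linear([p0[0],p0[1],p0[2]+dz],vel=.04); o=st('%.3f'%dz)
    if np.linalg.norm(o['contact_force'])>30: print('stuck'); break
else:
    manip.sleep(.4); st('held'); c,im,d=snap('scene'); cv2.imwrite('pics/s2.png',cv2.resize(im[60:260,180:440,::-1],None,fx=2.5,fy=2.5))
    v,u=np.mgrid[60:230,220:380]; u=u.ravel();v=v.ravel()
    f=200/np.tan(np.radians(c['fovy'])/2); P=c['origin']+(np.c_[(u-c['cx'])/f,-(v-c['cy'])/f,-np.ones(len(u))]*d[v,u][:,None])@c['attitude'].T
    r=np.hypot(P[:,0]-p0[0],P[:,1]-p0[1]); print(np.histogram(P[r<.033,2],bins=np.arange(.04,.24,.01)))
E
```

```text
eased t13.10 p [0.5162 0.0472 0.1011] yaw 134.2 F [-0.6 -3.3  5.8] T [-0.67  0.02  0.07] op 0.0110 ff 59.4 q6 51.1
0.003 t13.35 p [0.5161 0.0473 0.1036] yaw 134.0 F [ 0.5 -3.7 -0.3] T [-0.86 -0.16  0.03] op 0.0113 ff 59.0 q6 51.2
0.006 t13.60 p [0.5161 0.0473 0.1068] yaw 133.9 F [ 0.3 -5.  -1.8] T [-0.99 -0.06  0.08] op 0.0114 ff 58.8 q6 51.3
0.012 t13.90 p [0.5162 0.0474 0.1135] yaw 133.9 F [-1.  -3.7  1.7] T [-1.14  0.43  0.09] op 0.0111 ff 59.5 q6 51.3
0.024 t14.35 p [0.5165 0.0479 0.1254] yaw 133.9 F [-0.   0.3 -0.9] T [-0.03  0.08 -0.05] op 0.0111 ff 59.2 q6 51.4
0.060 t15.40 p [0.5162 0.0475 0.1607] yaw 133.9 F [ 0.6 -0.4 -1.2] T [0.03 0.   0.01] op 0.0115 ff 59.2 q6 51.4
0.090 t16.30 p [0.5162 0.0475 0.1908] yaw 133.9 F [ 0.2  0.1 -1.1] T [-0.01  0.    0.02] op 0.0115 ff 59.2 q6 51.4
held t16.70 p [0.5163 0.0475 0.1909] yaw 133.9 F [-0.2  0.3 -0.1] T [0.04 0.03 0.02] op 0.0113 ff 59.2 q6 51.4
(array([ 43, 150, 183,  88, 392,   0,   0,   0,   0,   0,   0,  94, 155,
       486, 103,  69, 114, 128, 230]), array([0.04, 0.05, 0.06, 0.07, 0.08, 0.09, 0.1 , 0.11, 0.12, 0.13, 0.14,
       0.15, 0.16, 0.17, 0.18, 0.19, 0.2 , 0.21, 0.22, 0.23]))
```

View pics/s2.png

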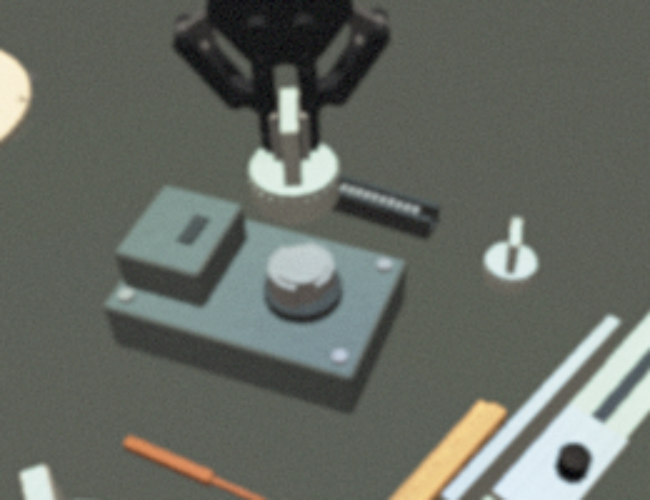

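The cap is clear in the gripper at crop (293,180), and the bare neck shows at (302,270). The rim is at about 0.153 m, 68 mm above the neck. I check that it is level, then hand in.

```bash
python3 - <<'E'
from h import *
c,im,d=snap('scene'); v,u=np.mgrid[60:230,220:380]; u=u.ravel();v=v.ravel()
f=200/np.tan(np.radians(c['fovy'])/2); P=c['origin']+(np.c_[(u-c['cx'])/f,-(v-c['cy'])/f,-np.ones(len(u))]*d[v,u][:,None])@c['attitude'].T
r=np.hypot(P[:,0]-p0[0],P[:,1]-p0[1]); Q=P[(r<.028)&(P[:,2]>.172)&(P[:,2]<.187)]
for _ in range(8):
    A=np.c_[Q[:,:2]-p0[:2],np.ones(len(Q))]; k=np.linalg.lstsq(A,Q[:,2],rcond=None)[0]; e=abs(Q[:,2]-A@k); Q=Q[e<max(.0015,2*e.std())]
t=np.degrees(np.arctan(np.hypot(*k[:2]))); print(len(Q),k,'tilt',t); st()
if t<3: manip.finish_job(); print('handed in')
E
```

```text
313 [ 0.00471099 -0.00333385  0.17938253] tilt 0.3306677901598331
 t16.80 p [0.5163 0.0475 0.191 ] yaw 133.9 F [-0.   0.2 -1.1] T [0.03 0.02 0.03] op 0.0107 ff 59.2 q6 51.4
the job is handed in; nothing more can be done
handed in
```

The cap is off and the job is handed in at 16.8 s: the thread loosened clockwise from above, and the gripper still holds the cap level (0.3° tilt) and still, its rim about 68 mm above the neck.

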